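Load a bone cube in the pip-drilling jig and clamp it with the inner knob

ROBOT

A 6-joint arm with a two-finger parallel gripper is mounted at the origin on the work surface. World frame = base frame: x ahead of the robot, y to its left, z up, the work surface at z = 0. Lengths are in mm, angles in rad, forces in N, time in s.
With the tool pointing down it reaches from about 275 to 1000 mm from the base axis. Payload 8.4 kg.
Tool frame: the origin (TCP) lies at the very end of the fingers, on their centre line; the grasp point (between the pads) lies 19 mm behind it; z points along the fingers, x is the direction in which the jaws open and shut, and the axes are right-handed (so a half turn about z gives the same grasp; the last joint's range is limited). The gripper opens to 85 mm and grips with 20 to 120 N. Pads are 22 mm wide; open, the fingers measure 114 mm over their backs; the gripper's body (76 mm by 85 mm) begins 54 mm behind the grasp point. The pads swing forward as they close: fully open they stand 13 mm farther back than shut.
Start: joints at [-1.154, 0.353, 1.633, -0, 1.155, -0.002], TCP at [254.164, -570.989, 231.281] pointing down, gripper open.
Joint ranges: [-2.63, 2.63], [-0.92, 2.1], [0.06, 2.66], [-1.3, 4.44], [0, 2.69], [-3.02, 3.02]. Speed limits (rad/s): [2.22, 2.22, 2.79, 3.14, 3.14, 3.14].

INTERFACE

Orientations are given as [roll, pitch, yaw] about the fixed x, y, z axes, in that order (R = Rz(yaw) Ry(pitch) Rx(roll)).
In Python, from rig import sense, grab_frame, calibration, sign_off gives the robot as it stands.
- The arm moves only by the tool servo_tool, never from a script. Its argument "series" is one flat list of numbers, 4 for each row, row after row: the shift along the world's x, y, z in m, then the turn about the world's z in degrees. In form: [x, y, z, yaw, x, y, z, yaw, ...]. A call has 1 to 8 rows; each row shifts and turns the commanded pose from where the row before left it; what a row does not reach is not made up. A row lasts 1/12 s, in which the tool goes at most 41.7 mm and 7.16 degrees, less where a joint would pass 70% of its speed; a pose out of reach is approached as far as the arm can. A call is refused whole if a number of a shift passes 0.0417 or a number of a turn 7.16, either way. A call with a gripper value outside its range is refused whole. "gripper" is the finger opening in m, from 0 to 0.0854, set as the call begins (left out, the last holds). The fingers move at their own pace and stop on an object; "newtons" is the grip in N (left out, the last holds). Time passes only in rows, so rows that do not move let the fingers close. It gives the time, the measured TCP pose, the force and the opening at its end, in the units of the state.
- sense(): the state, without advancing time (a new reading comes with each control period).
- grab_frame(name): name is "side" or "top" or "wrist"; returns the picture (384x512x3 uint8, blue, green, red); there is no depth.
- calibration(name): a dict with "fx", "fy", "cx", "cy" (pixels), "distortion" ([k1, k2, p1, p2, k3] as OpenCV has them; the pictures are not rectified), "rvec" (rotation vector, rad) and "tvec" (3), from world to camera coordinates, as OpenCV has them. Camera axes: x right, y down, z forward; pixel columns grow to the right and rows downward; lengths in mm; the calibration is good to about 2 mm. A picture is of the moment at which its call begins: read the wrist's pose just before it. calibration takes no time and is no camera call; for the wrist camera it gives the pose at the moment of the call.
- sign_off(): hands the job in, once; it reports no verdict.
The state is a dict: "clock": time; "qpos": joint angles; "qvel": joint speeds; "joint_efforts": joint torques, N m; "eef_pos": TCP position; "tcp_rot": TCP orientation; "contact_force": force on the tool from outside, world axes, zero at the start; "wrist_torque": the same for the moment, N m; "opening": opening from 0.0 (shut) to 1.0 (fully open).
Only numpy, scipy, OpenCV 4.12 (cv2) and the standard library are available. Lean on these libraries where they do the work, as an engineer would, in place of code of your own. Each camera call takes 0.05 s, during which the arm holds its last target. There are 200 camera calls.

TASK

Take the rough bone cube from the walnut tray, stand it in the nest of the drilling jig between the jaw and the sprung pad and let go of it; then turn the inner bar knob clockwise until the jaw grips the cube snugly, about 12 N, never so hard that the bone cracks. The brass ring around the knob holds the drilling depth: do not turn it at all, and leave everything else where it lies.

Things in the scene. Friction and masses are not known exactly. Their poses are not given: they have to be found in the camera images.
- cube_center (a point): centre of the rough bone cube, 24 mm on each side, 20 to 40 g, lying flat in the walnut tray; the point's axes are square to its faces, z up
- tray: shallow walnut tray, 130 x 105 mm, 16 mm high, walls and floor 5 mm thick, fixed to the counter; origin under its centre. Two small finished dice lie in two opposite corners
- jig: drilling jig fixed to the counter: dark steel base plate 100 (x) x 210 (y) x 12 mm, origin at the centre of its underside. A grey housing 78 x 84 mm, top at height 46 mm, is centred at y = -50 mm; ring and knob stand on it, on one vertical axis at x = 0, y = -50 mm. The jaw comes out of it along +y toward a sprung pad; the nest between them is open at its +x and -x sides for the fingers
- nest (a point): spot on the base plate for the middle of the cube's underside, 16 mm in +y from the open jaw's face; axes as the jig's. Beyond it a pad (20 mm wide, 2 to 28 mm above the plate) is backed by a spring of 8 N/mm in a stop set by hand: jaw (open) to pad is anything from 31 to 40 mm, so where the cube meets the pad must be felt
- jaw: flat steel jaw, 20 mm wide (jig x), 2 to 28 mm above the base plate; origin on its face at plate height, axes as the jig's. Moves along the jig's +y, 14 mm per radian of the inner knob. The bone cracks if the jaw presses with over 22 N; under 7 N is too loose to drill, over 17 N too tight to be left so
- knob_bar (a point): centre of the inner knob's grip, a steel bar 40 mm long (point x), 12 thick (point y), 26 high, its underside 8 mm above the ring, this centre 81 mm above the counter; turns with the knob. Turning takes 0.28 N m all the way (this friction also holds it where left), plus 0.014 N m per newton at the jaw once the cube meets the pad: 12 N adds 0.17 N m
- knob (a joint): angle of the inner knob, 0 with the jaw open, growing clockwise seen from above, end stop at 1.6 rad; 0.5 to 1.14 rad bring the cube to the pad, 12 N come about 0.11 rad later
- ring_mark (a point): dark index mark on the outer ring, 32 mm from the axis: a knurled brass disc of 72 mm diameter, 12 mm thick, top 60 mm above the counter, under the bar knob on the same axis. The ring turns at a touch (0.02 N m); its mark must stay within 2 mm
- die_a: finished bone die, 13 mm, in a corner of the tray; origin at its underside; bystander
- die_b: finished bone die, 13 mm, in the opposite corner of the tray; origin at its underside; bystander
- magnifier: brass magnifier, lens ring 68 mm across, wooden handle along its x, 124 mm from the lens centre (origin) to the end; bystander
- drill: steel hand pip drill, 140 mm long along its x, lying; bystander
- burnisher: agate burnisher, wooden handle, 140 mm long along its x, lying; bystander
- bone_rod: short standing bone rod, 22 mm diameter, 30 mm high, origin at its underside; bystander
- oil_tin: small closed oil tin, 48 mm diameter, 65 mm high, origin at its underside; bystander
Things that resemble listed ones, but are neither listed nor needed, are in the scene too. Of the things that look like the jig, the middle-sized one is meant.

How it is judged (in metres and radians):
On the way, in this order (a step that is already met when the one before it is completed fails the run):
1. the cube stands in the nest, released, the jaw not yet pressing (x of cube_center in the frame of jig between -0.007 and 0.007 m and y of cube_center in the frame of jig between 0.04 and 0.058 m and z of cube_center in the frame of jig below 0.027 m and angle between cube_center's own z axis and vertical below 0.1 rad and contact force between the fingers and anything else below 0.1 N and contact force between jaw and anything else below 3 N), for 0.2 s.
2. the inner knob is turned until the jaw grips the cube with at least 7 N (contact force between jaw and anything else above 7 N and value of joint knob above 0.4 rad), for 0.2 s.
At the end, for the whole second after the job is handed in: The cube stands flat in the nest (centre within 7 mm of the jig's middle line, tilt under 0.1 rad), its face square on the jaw, gripped with 7 to 17 N; the ring's mark is within 2 mm of where it was (contact force between jaw and anything else between 7 and 17 N and x of cube_center in the frame of jig between -0.007 and 0.007 m and y of cube_center in the frame of jaw between 0.01 and 0.014 m and z of cube_center in the frame of jig below 0.027 m and angle between cube_center's own z axis and vertical below 0.1 rad and distance of ring_mark from where it was at the start of the episode below 0.002 m); the robot touches nothing.
It fails at once if the jaw presses with more than 22 N: the bone cracks (contact force between jaw and anything else above 22 N).
It fails at once if the outer ring is turned (mark moved over 2 mm) (distance of ring_mark from where it was at the start of the episode above 0.002 m).
It fails at once if a bystander is moved more than 20 mm (distance of any of die_a, die_b, magnifier, drill, burnisher, bone_rod, oil_tin from where it was at the start of the episode above 0.02 m).
It also fails if it takes over 72 s, if anything falls off the work surface, if the arm or the gripper's body presses on something with over 40 N, if the wrist force passes 120 N, or if a joint passes its speed limit or range.

## Working session

There is one attempt and no reset: what is moved stays moved. The work goes in short steps, Python scripts to look and compute and a tool call to move; the robot and the scene stay as the last step left them, time stands still between calls to the robot, and variables do not carry over. Pictures are saved under pics/ and viewed, about 8 in all and at most 12, crops included, and the job is handed in when it is done.

Besides the shell and the picture viewer there is one more tool, called after ">>>" in YAML: its name, and indented under it one key for each argument. servo_tool: Moves the arm, as the interface text tells. Its arguments: {"type":"object","properties":{"series":{"type":"array"},"gripper":{"type":"number"},"newtons":{"type":"number"}},"required":["series"]}

```bash
mkdir -p pics; ls; python3 - <<'E'
from rig import *
import cv2
s=sense();print(s)
for n in("top","side"):
    cv2.imwrite(f"pics/{n}0.png",grab_frame(n)); print(n,calibration(n))
E
```

```text
pics
{'clock': 0.0, 'qpos': array([-1.15437576e+00,  3.53651399e-01,  1.63418749e+00,  8.30221864e-06,
        1.15518601e+00, -2.40766460e-03]), 'qvel': array([-0.00055886,  0.00062708, -0.00039228,  0.00023119, -0.00053313,
       -0.00136319]), 'joint_efforts': array([-4.77987360e-04, -6.05259633e+01, -3.42067587e+01, -3.15373609e-05,
        9.51294496e-03,  8.99230344e-06]), 'eef_pos': array([ 253.97577747, -570.51931054,  230.53681942]), 'tcp_rot': array([-3.14158161e+00,  1.43223218e-03, -1.15197144e+00]), 'contact_force': array([-0.09694843,  0.38719946,  0.65531669]), 'wrist_torque': array([-0.02942927,  0.03351653,  0.00919961]), 'opening': 1.0011264477806237}
top {'fx': 352.8389252454578, 'fy': 352.8389252454578, 'cx': 252.2417986817925, 'cy': 186.88278132461096, 'distortion': array([-0.00796912,  0.        ,  0.        ,  0.        ,  0.        ]), 'rvec': array([ 2.17151812, -2.18648304,  0.05810848]), 'tvec': array([  43.74769375,  486.62001872, 1211.96900097])}
side {'fx': 481.50197281250973, 'fy': 481.50197281250973, 'cx': 258.0925746683956, 'cy': 195.90558635826696, 'distortion': array([-0.01960022,  0.        ,  0.        ,  0.        ,  0.        ]), 'rvec': array([ 0.11662958, -2.81372859,  1.29690669]), 'tvec': array([ 490.39544161,   88.86490852, 1378.91888693])}
```

```bash
python3 - <<'E'
import cv2
for n in("top","side"):
    cv2.imwrite(f"pics/{n}0b.png",cv2.resize(cv2.imread(f"pics/{n}0.png"),(800,600),interpolation=cv2.INTER_CUBIC))
E
```

```text
(no output)
```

View pics/top0b.png

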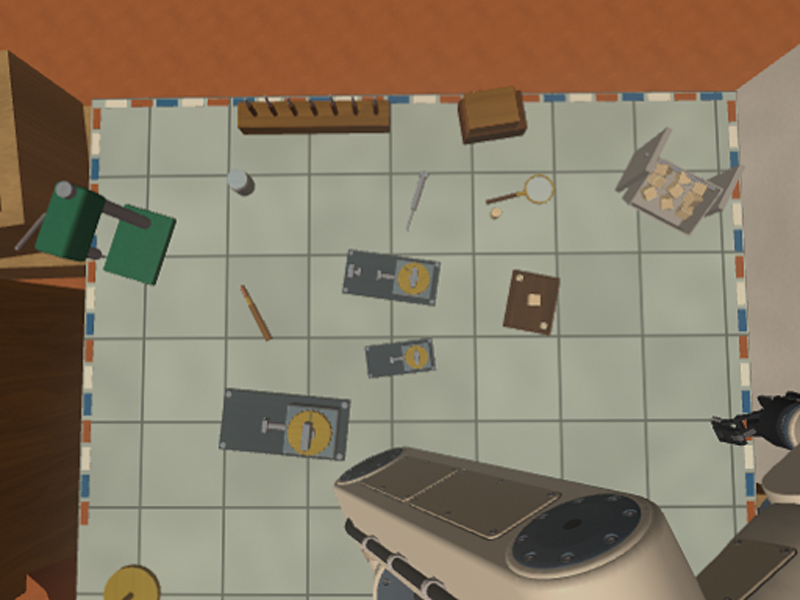

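View pics/side0b.png

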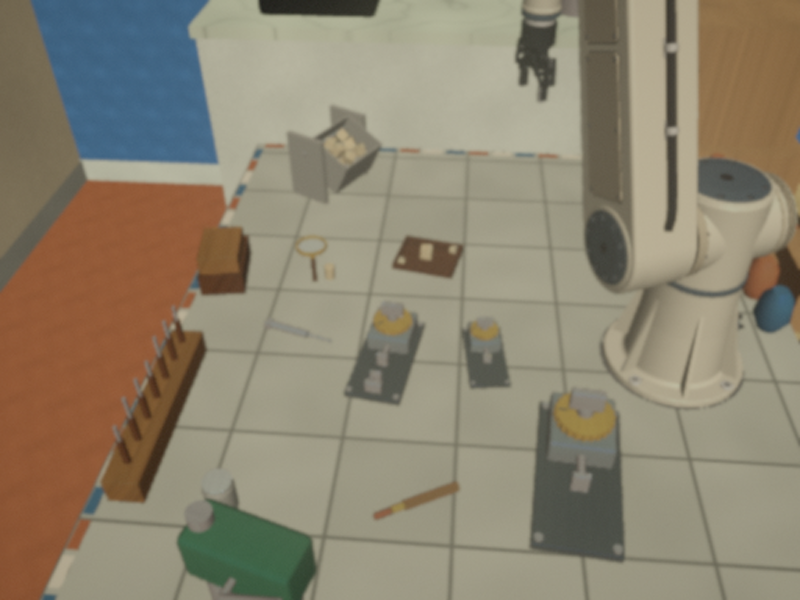

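The top view has the middle-sized jig at about (390,277), with its pad at the left end. The tray is at (531,302) with the cube at (534,299) in the scaled view. The side view confirms this.

```bash
cat > h.py <<'E'
import numpy as np, cv2
from rig import *
def ray(c,uv):
    K=np.array([[c['fx'],0,c['cx']],[0,c['fy'],c['cy']],[0,0,1.]])
    p=cv2.undistortPoints(np.array(uv,float).reshape(-1,1,2),K,np.array(c['distortion'])).reshape(-1,2)
    R=cv2.Rodrigues(np.array(c['rvec'],float))[0]
    return -R.T@np.array(c['tvec'],float), np.c_[p,np.ones(len(p))]@R
def plane(c,uv,z):
    o,d=ray(c,uv); return o+d*((z-o[2])/d[:,2])[:,None]
def proj(c,P):
    K=np.array([[c['fx'],0,c['cx']],[0,c['fy'],c['cy']],[0,0,1.]])
    return cv2.projectPoints(np.array(P,float).reshape(-1,1,3),np.array(c['rvec'],float),np.array(c['tvec'],float),K,np.array(c['distortion']))[0].reshape(-1,2)
E
python3 - <<'E'
from h import *
c=calibration("top");k=512/800
for n,p,z in [("cube",(534,299),29),("tray",(531,302),16),("knob",(414,279),90),("ring",(414,280),60),("jigc",(391,277),12),("pad",(352,271),40),
 ("corner",(349,251),12),("corner",(342,294),12),("corner",(440,262),12),("corner",(434,305),12)]:
    print(n,plane(c,[np.array(p)*k],z).round(0))
im=cv2.imread("pics/top0.png");
hsv=cv2.cvtColor(im,cv2.COLOR_BGR2HSV)
for p in [(512,285),(534,299),(400,292),(422,270),(430,250),(414,279)]: print(p,hsv[int(p[1]*k),int(p[0]*k)])
E
```

```text
cube [[ 468. -267.   29.]]
tray [[ 462. -263.   16.]]
knob [[509.  -3.  90.]]
ring [[510.  -3.  60.]]
jigc [[521.  47.  12.]]
pad [[532. 132.  40.]]
corner [[581. 142.  12.]]
corner [[484. 157.  12.]]
corner [[554. -63.  12.]]
corner [[458. -48.  12.]]
(512, 285) [ 12 115  80]
(534, 299) [ 17  88 201]
(400, 292) [ 99  29 123]
(422, 270) [ 21 149 152]
(430, 250) [ 35  30 168]
(414, 279) [ 90   2 131]
```

>>> servo_tool:
  series: [0.02, 0.037, 0.006, 7, 0.02, 0.037, 0.006, 7, 0.02, 0.037, 0.006, 7, 0.02, 0.037, 0.006, 7, 0.02, 0.037, 0.006, 7, 0.02, 0.037, 0.006, 7, 0.02, 0.037, 0.006, 7, 0.02, 0.037, 0.006, 7]

```text
clock: 0.77
eef_pos: [411.4, -278.7, 278.5]
tcp_rot: [-3.141, 0.0, -0.169]
contact_force: [1.3, 0.1, 0.4]
opening: 1.001
```

>>> servo_tool:
  series: [0, 0, 0, 0, 0, 0, 0, 0]

```text
clock: 0.93
eef_pos: [412.0, -279.0, 278.6]
tcp_rot: [3.141, -0.0, -0.171]
contact_force: [0.6, -0.5, 0.0]
opening: 0.999
```

```bash
python3 - <<'E'
from h import *
s=sense();print(s['clock'],s['eef_pos'],s['tcp_rot'],s['qpos'])
c=calibration("wrist");print(c); o,d=ray(c,[(256,192)]);print(o,d)
im=grab_frame("wrist");cv2.imwrite("pics/w1.png",im)
for n,P in (("cube",(468,-267,29)),("knob",(510,-3,90)),("nest",(523,50,12))): print(n,proj(c,P))
E
```

```text
0.9333 [ 412.01785265 -278.95479299  278.60337204] [ 3.14137662e+00 -4.19902176e-04 -1.70750518e-01] [-5.98152643e-01  1.05871991e-01  1.84479375e+00 -2.42790473e-05
  1.19045524e+00 -4.27393071e-01]
{'fx': 298.2140755830126, 'fy': 298.2140755830126, 'cx': 253.65709892521383, 'cy': 192.87505401677882, 'distortion': array([-0.04698958,  0.        ,  0.        ,  0.        ,  0.        ]), 'rvec': array([-2.81180576,  0.24073227,  0.03976262]), 'tvec': array([-452.74547076, -249.76121962,  360.56930703])}
[ 425.39623669 -198.71538236  420.61810698] [[-0.04591467 -0.30890075 -0.95002237]]
cube [[294.6659705  142.32000727]]
knob [[ 309.73002179 -142.61639735]]
nest [[ 302.64944609 -148.44887688]]
```

View pics/w1.png

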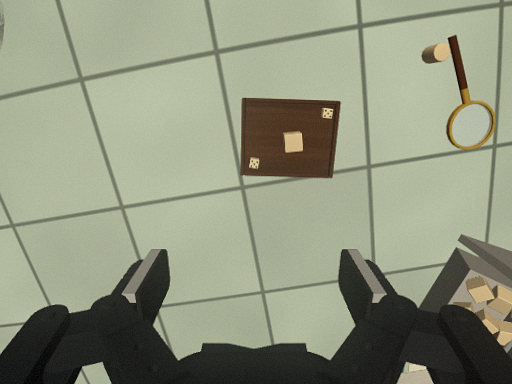

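The wrist view shows the cube at (293,142) in the tray, with dice at (327,113) and (254,163). This matches the projection of the top-view fix, so I'm moving above it.

>>> servo_tool:
  series: [0.014, 0.003, -0.03, 0, 0.014, 0.003, -0.03, 0, 0.014, 0.003, -0.03, 0, 0.014, 0.003, -0.038, 0, 0, 0, 0, 0, 0, 0, 0, 0]

```text
clock: 1.48
eef_pos: [465.2, -269.1, 148.2]
tcp_rot: [-3.14, 0.005, -0.176]
contact_force: [0.5, -0.1, 0.4]
opening: 0.998
```

```bash
cat >> h.py <<'E'
def rectpose(c,cnt,z):
    P=plane(c,cnt.reshape(-1,2),z)[:,:2].astype(np.float32)
    return cv2.minAreaRect(P)
E
python3 - <<'E'
from h import *
s=sense();print(s['clock'],s['eef_pos'],s['tcp_rot'])
c=calibration("wrist");im=grab_frame("wrist")
u,v=proj(c,(468,-267,29))[0].astype(int);print(u,v)
x0,y0=max(u-75,0),max(v-75,0);cr=im[y0:y0+150,x0:x0+150]
cv2.imwrite("pics/w2.png",cv2.resize(cr,(600,600),interpolation=cv2.INTER_NEAREST))
hsv=cv2.cvtColor(im,cv2.COLOR_BGR2HSV)
print(hsv[v,u],x0,y0)
for th in (120,170,190,205,220):
    m=((hsv[...,2]>th)&(hsv[...,0]<30)&(hsv[...,1]>40)).astype(np.uint8)
    cs=cv2.findContours(m,cv2.RETR_EXTERNAL,cv2.CHAIN_APPROX_NONE)[0]
    cs=[q for q in cs if cv2.contourArea(q)>200 and cv2.pointPolygonTest(q,(float(u),float(v)),True)>-20]
    for q in cs: print(th,cv2.contourArea(q),cv2.boundingRect(q),rectpose(c,q,29))
E
```

```text
1.4833 [ 465.16823339 -269.0507345   148.17088212] [-3.14001883  0.0053936  -0.1764339 ]
257 184
[ 20  90 223] 182 109
120 734.5 (243, 166, 28, 33) ((466.86090087890625, -264.2481689453125), (29.208919525146484, 23.50010108947754), 86.27238464355469)
170 674.0 (243, 167, 27, 31) ((466.8534240722656, -264.37225341796875), (27.59542465209961, 23.04847526550293), 85.82875061035156)
190 563.5 (243, 170, 27, 28) ((466.68572998046875, -265.8151550292969), (24.107484817504883, 22.919292449951172), 86.24790954589844)
205 535.5 (243, 172, 27, 26) ((466.5428161621094, -266.226806640625), (22.853713989257812, 22.411306381225586), 86.04119873046875)
220 497.5 (244, 172, 26, 25) ((466.8279724121094, -266.2919006347656), (22.373497009277344, 21.426307678222656), 86.03890228271484)
```

View pics/w2.png

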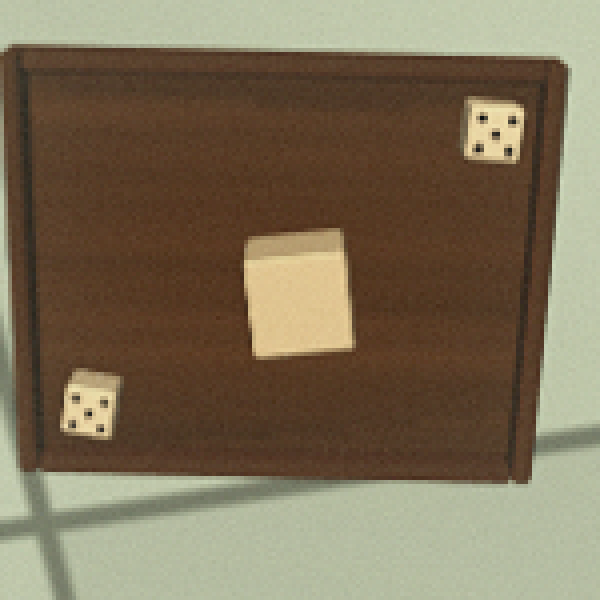

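The cube's top-face centre is (466.7, -266.0) and its yaw is about -4°. I'm pre-closing the fingers to 46 mm and descending in stages.

>>> servo_tool:
  series: [0.0005, 0.001, -0.03, 2, 0.0005, 0.001, -0.03, 2, 0.0005, 0.001, -0.03, 2, 0, 0, 0, 0, 0, 0, 0, 0, 0, 0, 0, 0]
  gripper: 0.046
  newtons: 25

```text
clock: 2.03
eef_pos: [469.6, -267.0, 62.9]
tcp_rot: [3.14, -0.003, -0.072]
contact_force: [-0.5, -0.5, -0.5]
opening: 0.539
```

```bash
python3 - <<'E'
from h import *
s=sense();print(s['clock'],s['eef_pos'],s['tcp_rot'],s['opening'],s['contact_force'],np.abs(s['qvel']).max())
c=calibration("wrist");im=grab_frame("wrist")
cv2.imwrite("pics/w3.png",im)
u,v=proj(c,(466.7,-266,29))[0];print(u,v)
hsv=cv2.cvtColor(im,cv2.COLOR_BGR2HSV)
for th in (190,205):
    m=((hsv[...,2]>th)&(hsv[...,0]<30)&(hsv[...,1]>40)).astype(np.uint8)
    for q in cv2.findContours(m,cv2.RETR_EXTERNAL,cv2.CHAIN_APPROX_NONE)[0]:
        if cv2.contourArea(q)>200 and cv2.pointPolygonTest(q,(float(u),float(v)),True)>-20: print(th,cv2.boundingRect(q),rectpose(c,q,29))
E
```

```text
2.0333 [ 469.61720039 -267.03832647   62.87492855] [ 3.14015076e+00 -2.74028576e-03 -7.18821930e-02] 0.5387511396111351 [-0.46740617 -0.49429486 -0.51000221] 0.010993935218295826
249.71349830236906 225.44301387001497
190 (232, 198, 36, 45) ((466.63580322265625, -262.45263671875), (30.724040985107422, 22.8480167388916), 86.70403289794922)
205 (232, 199, 36, 43) ((466.8226013183594, -262.5498352050781), (29.32142448425293, 22.88897705078125), 85.83442687988281)
```

View pics/w3.png

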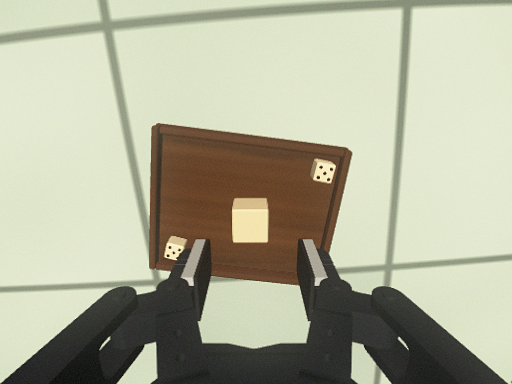

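The picture shows the cube square between the fingers, with the die at lower left clear of them. Descending.

>>> servo_tool:
  series: [-0.001, 0.001, -0.015, 0, -0.001, 0, -0.015, 0, -0.001, 0, -0.012, 0, 0, 0, -0.006, 0, 0, 0, -0.005, 0, 0, 0, 0, 0, 0, 0, 0, 0]

```text
clock: 2.67
eef_pos: [466.2, -265.1, 8.3]
tcp_rot: [3.141, -0.001, -0.07]
contact_force: [-0.2, 0.2, 0.7]
opening: 0.535
```

>>> servo_tool:
  series: [0, 0, 0, 0, 0, 0, 0, 0, 0, 0, 0, 0, 0, 0, 0, 0, 0, 0, 0, 0, 0, 0, 0, 0]
  gripper: 0.015

```text
clock: 3.17
eef_pos: [466.1, -265.0, 8.2]
tcp_rot: [3.141, -0.001, -0.07]
contact_force: [-1.6, 0.4, 7.3]
opening: 0.274
```

```bash
python3 - <<'E'
from h import *
s=sense();print(s['clock'],s['eef_pos'],s['tcp_rot'],s['opening'],s['contact_force'])
E
```

```text
3.1667 [ 466.14574306 -264.98296195    8.17820765] [ 3.14104319e+00 -1.09183528e-03 -6.98154994e-02] 0.2740703165421891 [-1.59333756  0.37499108  7.33258971]
```

>>> servo_tool:
  series: [0, 0, 0.01, 0, 0, 0, 0.03, 0, 0, 0, 0.04, 0, 0, 0, 0.04, 0, 0.008, 0.04, 0.03, -0.5, 0.008, 0.04, 0.03, -0.5, 0.008, 0.04, 0, -0.5, 0.008, 0.04, 0, -0.5]

```text
clock: 3.83
eef_pos: [495.8, -118.0, 179.6]
tcp_rot: [3.141, -0.005, -0.107]
contact_force: [1.2, 0.6, -1.5]
opening: 0.275
```

>>> servo_tool:
  series: [0.006, 0.04, 0, -0.5, 0.006, 0.04, 0, -0.5, 0.006, 0.04, 0, -0.5, 0, 0.005, 0, 0, 0, 0, 0, 0, 0, 0, 0, 0, 0, 0, 0, 0]

```text
clock: 4.42
eef_pos: [512.5, 5.1, 177.0]
tcp_rot: [3.141, 0.0, -0.131]
contact_force: [-0.8, -0.5, -0.2]
opening: 0.276
```

```bash
python3 - <<'E'
from h import *
s=sense();print(s['clock'],s['eef_pos'],s['tcp_rot'],s['opening'],s['contact_force'])
c=calibration("wrist");print(ray(c,[(256,192)]))
im=grab_frame("wrist");cv2.imwrite("pics/w4.png",im)
cv2.imwrite("pics/w4b.png",cv2.resize(im,(800,600),interpolation=cv2.INTER_CUBIC))
import pickle;pickle.dump(c,open("c4.pkl","wb"))
for P in ((510,-3,94),(523,50,12)): print(proj(c,P)*800/512)
E
```

```text
4.4167 [512.49959819   5.14632877 176.96412826] [ 3.14118616e+00  2.86313413e-06 -1.31446902e-01] 0.27643415544914807 [-0.83239563 -0.45435097 -0.20479453]
(array([522.81997629,  85.89153079, 318.97459533]), array([[-0.03416165, -0.31053988, -0.94998332]]))
[[394.77030061 328.98512192]]
[[404.33696806 204.55466915]]
```

View pics/w4b.png

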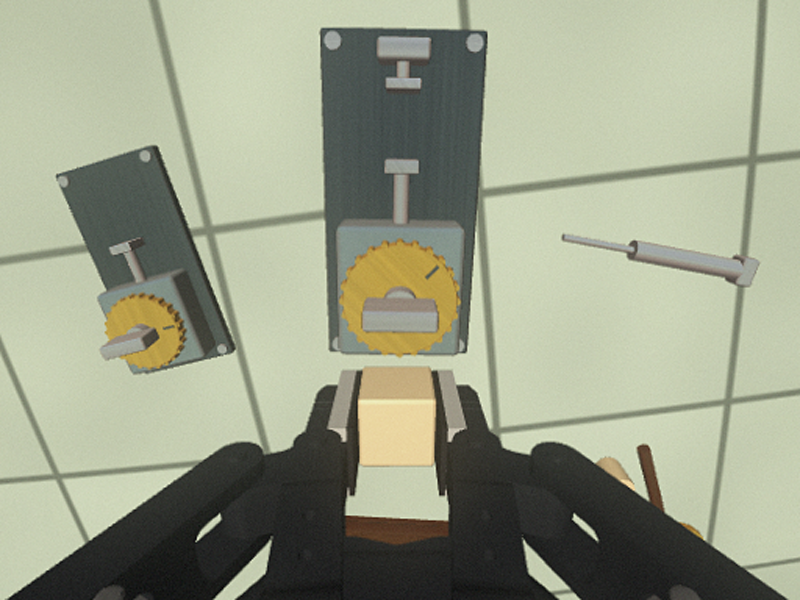

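The wrist view shows the jig head-on: jaw face edge at (402,159), pad face at (403,88), bar at (400,312), ring mark at (432,272). The cube is held between the fingers.

```bash
python3 - <<'E'
from h import *
import pickle;c=pickle.load(open("c4.pkl","rb"));k=512/800
im=cv2.imread("pics/w4.png")
def P(l,z): return plane(c,np.array(l)*k,z)
pl=P([(320,28),(487,31),(467,355),(329,352)],12);print("plate",pl.round(1))
print("yaw from long edges",[np.degrees(np.arctan2(*( -(a-b)[:2]*[1,-1] ))) for a,b in((pl[0],pl[3]),(pl[1],pl[2]))], "centre",pl.mean(0))
print("jaw top-front L,R",P([(385,159),(419,159)],40).round(1))
print("pad top-front L,R",P([(386,88),(421,88)],40).round(1))
print("ring",P([(400,299)],60).round(1),"mark",P([(432,272)],60).round(1))
print("bar top",P([(362,299),(438,299),(438,314),(362,314)],94).round(1))
g=cv2.cvtColor(im,cv2.COLOR_BGR2GRAY)
print("bar col",g[184:216,256]);print("jawcol",g[50:112,257])
print("jawrow",g[104,240:276],g[53,240:276]); print("barrow", g[195,224:288])
# ring by mask
h=cv2.cvtColor(im,cv2.COLOR_BGR2HSV);m=((abs(h[...,0].astype(int)-22)<6)&(h[...,1]>130)).astype(np.uint8);m[:, :205]=0;m[232:]=0;m[:,310:]=0
q=max(cv2.findContours(m,cv2.RETR_EXTERNAL,cv2.CHAIN_APPROX_NONE)[0],key=cv2.contourArea)
print("ringcircle",cv2.minEnclosingCircle(plane(c,cv2.convexHull(q).reshape(-1,2),60)[:,:2].astype(np.float32)))
# cube in gripper : held-face position at hand
E
```

```text
plate [[486.8 159.3  12. ]
 [584.3 144.8  12. ]
 [554.4 -62.3  12. ]
 [455.9 -46.9  12. ]]
yaw from long edges [np.float64(-8.512345251924591), np.float64(-8.223305735076398)] centre [520.36392086  48.7066312   12.        ]
jaw top-front L,R [[515.2  80.5  40. ]
 [534.6  77.9  40. ]]
pad top-front L,R [[521.  118.   40. ]
 [540.2 115.4  40. ]]
ring [[513.6   1.8  60. ]] mark [[533.9  15.6  60. ]]
bar top [[495.7  15.4  94. ]
 [533.9  10.4  94. ]
 [533.1   2.3  94. ]
 [494.4   7.4  94. ]]
bar col [134 136 150 167 166 165 154 135 135 137 139 142 139 135 139 145 161 160
 165 164 163 164 161 160 158 159 163 149 132 144 156 154]
jawcol [165 163 162 156 159 159 112  58  69  69  76  72  74  74  74  73  75  70
  73  73  69  75  75  78  73  79  72  77  77  77  76  77  72  75  74  72
  71  73  76  72  75  71  71  75  74  71  74  74  72  73  66  91 148 159
 156 156 154 154 148 152 138 120]
jawrow [ 72  78  75  77  73  72 120 159 157 155 155 162 161 153 154 153 159 156
 163 155 159 164 158 158 158 155 161 153  70  71  77  76  79  68  77  78] [ 74  79  75  78  74  71  80 145 158 160 157 158 163 162 159 167 163 156
 160 163 168 165 170 166 164 160 159 169 175 109  70  79  82  75  78  74]
barrow [159 160 158 159 161 163 166 161 143 139 135 138 137 137 142 140 136 140
 138 142 138 138 139 141 142 140 137 138 139 143 138 138 142 136 139 139
 143 135 138 138 139 140 141 139 139 139 140 140 141 142 140 135 135 140
 115 119 151 155 151 156 160 157 152 157]
ringcircle ((513.1281127929688, 1.5483568906784058), 36.07595443725586)
```

```bash
python3 - <<'E'
from h import *
import pickle;c=pickle.load(open("c4.pkl","rb"));k=512/800
def P(l,z): return plane(c,np.array(l)*k,z)
t=P([(358,400),(435,400),(434,466),(360,465)],197.8);print("cube top",t.round(1),t.mean(0))
a=np.radians(-8.35);R=np.array([[np.cos(a),-np.sin(a)],[np.sin(a),np.cos(a)]])
print("cube rel tcp in tool xy-ish (jig axes)",R.T@(t.mean(0)[:2]-[512.5,5.15]))
print("bartop",P([(362,312.5),(438,313),(436,329),(364,329)],94).round(1),P([(362,312.5),(438,313),(436,329),(364,329)],94).mean(0))
pc=np.array([520.4,48.7])
for n,q in (("jawL",(515.2,80.5)),("jawR",(534.6,77.9)),("padL",(521,118)),("padR",(540.2,115.4)),("axis",(513.1,1.5))): print(n,R.T@(np.array(q)-pc))
print("nest",pc+R@[0,49])
E
```

```text
cube top [[502.2  17.1 197.8]
 [524.7  14.1 197.8]
 [522.   -9.3 197.8]
 [499.1  -5.9 197.8]] [511.98420495   3.99213434 197.8       ]
cube rel tcp in tool xy-ish (jig axes) [-0.34218246 -1.22049522]
bartop [[494.5   8.2  94. ]
 [533.2   2.8  94. ]
 [531.2  -5.8  94. ]
 [494.2  -0.9  94. ]] [513.26815073   1.07644618  94.        ]
jawL [-9.76286258 30.70775984]
jawR [ 9.80905765 30.9525829 ]
padL [-9.47008347 68.65251284]
padR [ 9.90395687 68.86829197]
axis [ -0.36824747 -47.75975705]
nest [527.51576383  97.18057245]
```

>>> servo_tool:
  series: [0.005, 0.031, 0, -0.4, 0.005, 0.031, 0, -0.5, 0.0055, 0.031, -0.03, 0, 0, 0, -0.04, 0, 0, 0, -0.035, 0, 0, 0, -0.017, 0, 0, 0, 0, 0, 0, 0, 0, 0]

```text
clock: 5.13
eef_pos: [527.6, 96.6, 55.5]
tcp_rot: [3.141, 0.002, -0.148]
contact_force: [0.6, 0.3, 0.1]
opening: 0.275
```

```bash
python3 - <<'E'
from h import *
s=sense();print(s['clock'],s['eef_pos'],s['tcp_rot'],s['opening'],s['contact_force'])
c=calibration("wrist")
im=grab_frame("wrist");cv2.imwrite("pics/w5.png",im)
import pickle;pickle.dump(c,open("c5.pkl","wb"))
E
```

```text
5.1333 [527.62151961  96.60861761  55.52175483] [ 3.14081379e+00  2.02801741e-03 -1.48314812e-01] 0.27490885568878104 [0.58245619 0.25138472 0.10049439]
```

View pics/w5.png

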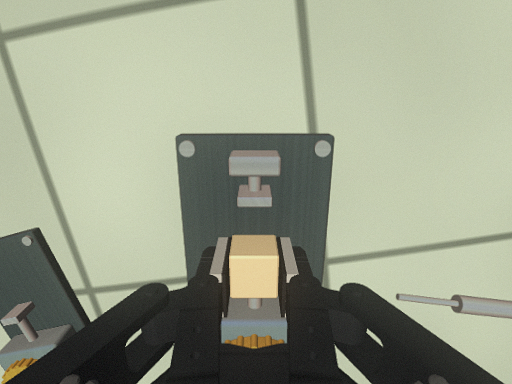

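Here the cube (columns 229–280) is centred on the pad (237–272, front edge row 206).

```bash
python3 - <<'E'
from h import *
import pickle;c=pickle.load(open("c5.pkl","rb"));c4=pickle.load(open("c4.pkl","rb"))
a=np.radians(-8.35);R=np.array([[np.cos(a),-np.sin(a)],[np.sin(a),np.cos(a)]]);pc=np.array([520.4,48.7])
J=lambda p:(np.c_[(p[:,:2]-pc)@R]).round(1)
print("pad w5",J(plane(c,[(237,206),(272,206)],40)))
print("pad w4 z14",J(plane(c4,[(247,56.5),(269,56.5)],14)))
print("plate far edge w5",J(plane(c,[(180,134.5),(331,134.5)],12)))
print("cube top w5",J(plane(c,[(230,269),(279,269),(279,297),(231,297)],76.3)), "tcp",J(np.array([[527.6,96.6,0]])))
im=cv2.cvtColor(cv2.imread("pics/w5.png"),cv2.COLOR_BGR2GRAY);print(im[180:212,254],im[232:302,254])
E
```

```text
pad w5 [[-9.8 69.7]
 [10.  69.7]]
pad w4 z14 [[-10.1  71.4]
 [ 10.7  71.7]]
plate far edge w5 [[-45.9 106.3]
 [ 47.5 106.1]]
cube top w5 [[-11.4  51.9]
 [ 11.6  51.9]
 [ 12.   36. ]
 [-11.4  36. ]] tcp [[ 0.2 48.4]]
[157 156 156 159 159 162 157 158 162 154 163 143 137 132 136 133 131 149
 162 159 160 155 158 155 156 161 130  84  78  78  74  76] [ 77  75  90 152 168 168 169 167 165 168 166 168 170 167 170 171 171 174
 168 170 172 172 166 190 219 225 220 212 212 211 211 211 209 211 211 210
 209 211 211 212 213 210 210 215 211 211 209 211 212 209 210 211 207 209
 211 208 211 208 208 206 209 209 208 206 211 193 146 162 164 163]
```

>>> servo_tool:
  series: [0, 0.0018, -0.012, 0, 0, 0, -0.012, 0, 0, 0, -0.008, 0, 0, 0, -0.004, 0, 0, 0, -0.002, 0, 0, 0, 0, 0, 0, 0, 0, 0]

```text
clock: 5.77
eef_pos: [528.1, 99.7, 18.0]
tcp_rot: [3.142, 0.0, -0.147]
contact_force: [0.5, 0.4, -0.5]
opening: 0.272
```

```bash
python3 - <<'E'
from h import *
s=sense();print(s['clock'],s['eef_pos'],s['tcp_rot'],s['opening'],s['contact_force'])
E
```

```text
5.7667 [528.0882669   99.69470665  18.02289847] [ 3.14156605e+00  7.34925193e-06 -1.46536934e-01] 0.2723825358718744 [ 0.54993639  0.36592577 -0.47950829]
```

>>> servo_tool:
  series: [0, -0.0007, -0.001, 0, 0, 0, -0.001, 0, 0, 0, -0.0004, 0, 0, 0, 0, 0, 0, 0, 0, 0]

```text
clock: 6.18
eef_pos: [528.1, 99.0, 15.7]
tcp_rot: [-3.142, -0.0, -0.147]
contact_force: [0.7, -0.1, -0.6]
opening: 0.274
```

>>> servo_tool:
  series: [0, 0, -0.0005, 0, 0, 0, 0, 0, 0, 0, 0, 0]

```text
clock: 6.43
eef_pos: [528.1, 99.0, 15.2]
tcp_rot: [-3.142, -0.0, -0.147]
contact_force: [-0.4, -0.3, 1.5]
opening: 0.275
```

>>> servo_tool:
  series: [0, 0, 0, 0, 0, 0, 0, 0, 0, 0, 0, 0, 0, 0, 0, 0, 0, 0, 0, 0]
  gripper: 0.046

```text
clock: 6.85
eef_pos: [528.0, 98.9, 15.0]
tcp_rot: [3.142, 0.0, -0.147]
contact_force: [-0.4, -0.7, -0.9]
opening: 0.539
```

>>> servo_tool:
  series: [0, 0, 0.005, 0, 0, 0, 0.015, 0, 0, 0, 0.03, 0, 0, 0, 0.04, 0, 0, 0, 0.04, 0, 0, 0, 0.02, 0, 0, 0, 0, 0]

```text
clock: 7.43
eef_pos: [531.0, 99.5, 170.6]
tcp_rot: [-3.139, -0.008, -0.147]
contact_force: [-0.1, 1.0, 1.0]
opening: 0.536
```

>>> servo_tool:
  series: [-0.004, -0.03, 0, 0, -0.004, -0.03, 0, 0, 0, 0, 0, 0, 0, 0, 0, 0, 0, 0, 0, 0]

```text
clock: 7.85
eef_pos: [519.8, 39.0, 164.7]
tcp_rot: [-3.141, 0.001, -0.148]
contact_force: [0.2, -0.7, 0.5]
opening: 0.537
```

```bash
python3 - <<'E'
from h import *
s=sense();print(s['clock'],s['eef_pos'],s['tcp_rot'],s['opening'],s['contact_force'])
c=calibration("wrist")
im=grab_frame("wrist");cv2.imwrite("pics/w6.png",im)
import pickle;pickle.dump(c,open("c6.pkl","wb"))
u,v=proj(c,(520,60,30))[0];x0,y0=int(u-100),max(0,int(v-90));print(x0,y0)
cv2.imwrite("pics/w6c.png",cv2.resize(im[y0:y0+150,x0:x0+200],None,fx=4,fy=4,interpolation=cv2.INTER_CUBIC))
E
```

```text
7.85 [519.81664223  39.01579386 164.7374129 ] [-3.14141631e+00  5.72636338e-04 -1.47597880e-01] 0.5372102220566761 [ 0.20550847 -0.69149616  0.54052527]
151 71
```

View pics/w6c.png

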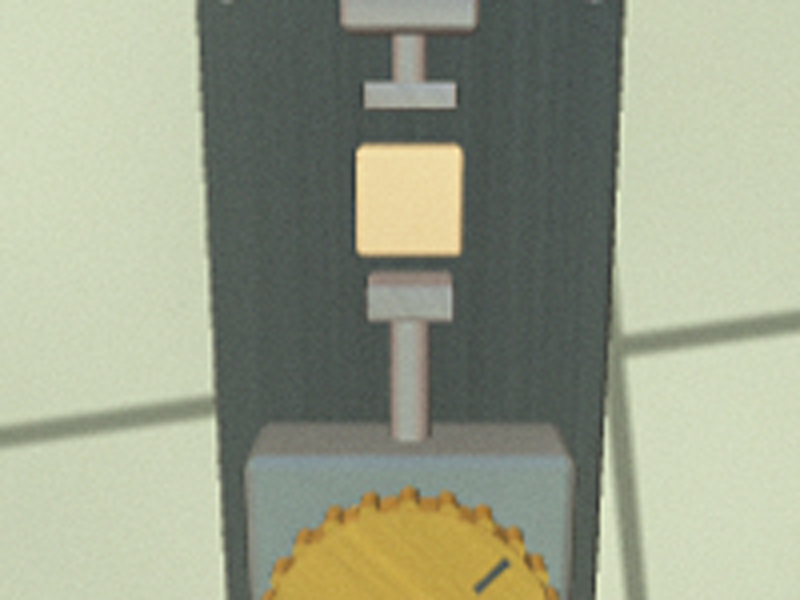

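The cube stands square in the nest, with the jaw about 4–5 mm away and the pad about 8 mm away. I'm moving over the knob with the tool turned 90° so the fingers can take the bar's 12 mm thickness.

>>> servo_tool:
  series: [-0.003, -0.019, 0, 7, -0.0035, -0.019, 0, 7, 0, 0, 0, 7, 0, 0, 0, 7, 0, 0, 0, 7, 0, 0, 0, 7, 0, 0, 0, 7, 0, 0, 0, 7]

```text
clock: 8.57
eef_pos: [513.6, 1.9, 164.8]
tcp_rot: [-3.141, 0.0, 0.838]
contact_force: [-0.3, 0.1, -0.2]
opening: 0.541
```

>>> servo_tool:
  series: [0, 0, 0, 7, 0, 0, 0, 7, 0, 0, 0, 7, 0, 0, 0, 7, 0, 0, 0, 6, 0, 0, 0, 0, 0, 0, 0, 0, 0, 0, 0, 0]

```text
clock: 9.23
eef_pos: [513.6, 1.4, 164.9]
tcp_rot: [-3.141, -0.0, 1.421]
contact_force: [0.1, -0.6, -0.0]
opening: 0.54
```

```bash
python3 - <<'E'
from h import *
s=sense();print(s['clock'],s['eef_pos'],s['tcp_rot'],s['opening'],s['contact_force'],s['qpos'])
c=calibration("wrist")
im=grab_frame("wrist");cv2.imwrite("pics/w7.png",im)
import pickle;pickle.dump(c,open("c7.pkl","wb"))
u,v=proj(c,(513,0.5,80))[0];x0,y0=int(u-100),max(0,int(v-75));print(x0,y0,u,v)
cv2.imwrite("pics/w7c.png",cv2.resize(im[y0:y0+150,x0:x0+200],None,fx=4,fy=4,interpolation=cv2.INTER_CUBIC))
E
```

```text
9.2333 [513.56418135   1.43443025 164.94858138] [-3.14139635e+00 -4.94764074e-05  1.42128855e+00] 0.5402100323047728 [ 0.10569444 -0.6333992  -0.04604386] [-1.79811764e-04  2.59651838e-01  1.93274979e+00  9.60943749e-05
  9.49377777e-01 -1.42152432e+00]
151 124 251.82974554758084 199.72174103926034
```

View pics/w7c.png

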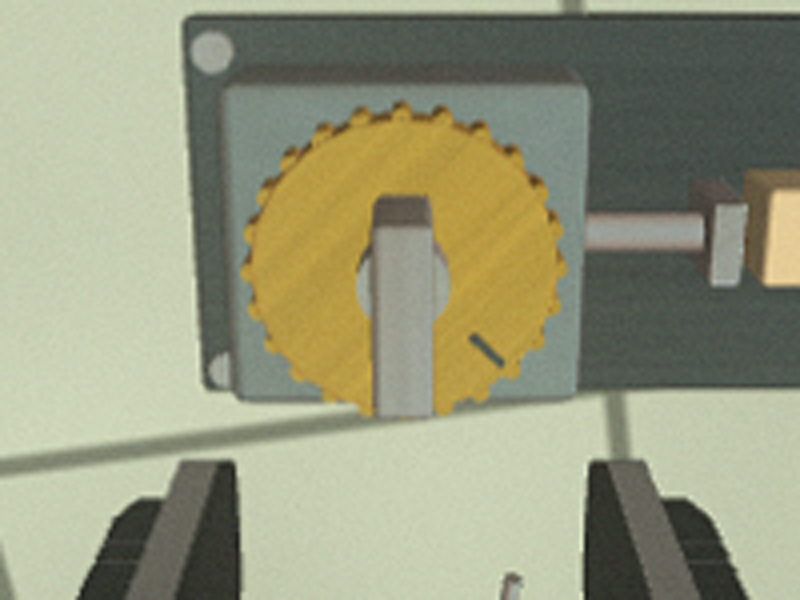

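The bar's top face spans crop columns 373–433 and rows 228–416. The ring mark is at (487,350).

```bash
python3 - <<'E'
from h import *
import pickle;c=pickle.load(open("c7.pkl","rb"))
f=lambda l,z:plane(c,np.array(l)/4.+[151-.375,124-.375],z)[:,:2]
t=f([(374,228),(432,228),(434,416),(375,416)],94);print(t.round(1),t.mean(0))
e=t[1]-t[2];print("bar long axis deg",np.degrees(np.arctan2(e[1],e[0])),np.linalg.norm(e),np.linalg.norm(t[0]-t[1]))
im=cv2.imread("pics/w7.png");h=cv2.cvtColor(im,cv2.COLOR_BGR2HSV)
m=((abs(h[...,0].astype(int)-22)<6)&(h[...,1]>130)).astype(np.uint8);m[:,:200]=0;m[:,300:]=0
q=max(cv2.findContours(m,cv2.RETR_EXTERNAL,cv2.CHAIN_APPROX_NONE)[0],key=cv2.contourArea)
print("ring",cv2.minEnclosingCircle(plane(c,cv2.convexHull(q).reshape(-1,2),60)[:,:2].astype(np.float32)))
print("mark",f([(487,350)],60))
E
```

```text
[[492.4  -2. ]
 [494.    8.6]
 [531.9   3.5]
 [530.1  -7.9]] [512.09256963   0.52990479]
bar long axis deg 172.31358469227246 38.20282803662976 10.75951335492893
ring ((511.69219970703125, 0.47384482622146606), 35.84280014038086)
mark [[533.36780321  15.75572633]]
```

>>> servo_tool:
  series: [-0.0009, -0.0007, -0.025, 0, 0, 0, -0.025, 0, 0, 0, -0.025, 0, 0, 0, -0.012, 0, 0, 0, -0.003, 0, 0, 0, 0, 0, 0, 0, 0, 0]

```text
clock: 9.87
eef_pos: [513.1, 0.3, 75.7]
tcp_rot: [3.141, -0.0, 1.423]
contact_force: [0.4, 0.1, 0.3]
opening: 0.537
```

```bash
python3 - <<'E'
from h import *
s=sense();print(s['clock'],s['eef_pos'],s['tcp_rot'],s['opening'],s['contact_force'],s['wrist_torque'])
E
```

```text
9.8667 [5.13138322e+02 2.75503632e-01 7.56648427e+01] [ 3.14094057e+00 -8.02553783e-05  1.42333377e+00] 0.5366718044126374 [0.43703483 0.14175445 0.28916817] [-0.059642    0.01314507  0.03767678]
```

>>> servo_tool:
  series: [-0.0003, 0.0004, -0.003, 0, 0, 0, -0.001, 0, 0, 0, 0, 0, 0, 0, 0, 0]

```text
clock: 10.2
eef_pos: [512.6, 0.6, 71.5]
tcp_rot: [3.141, -0.0, 1.424]
contact_force: [0.1, -0.8, 0.2]
opening: 0.535
```

>>> servo_tool:
  series: [0, 0, 0, 0, 0, 0, 0, 0, 0, 0, 0, 0, 0, 0, 0, 0, 0, 0, 0, 0, 0, 0, 0, 0, 0, 0, 0, 0]
  gripper: 0.0
  newtons: 50

```text
clock: 10.78
eef_pos: [512.3, -0.1, 71.4]
tcp_rot: [3.141, 0.001, 1.424]
contact_force: [-2.3, -5.2, 4.5]
opening: 0.129
```

```bash
python3 - <<'E'
from h import *
s=sense();print(s['clock'],s['eef_pos'],s['tcp_rot'],s['opening'],s['contact_force'],s['wrist_torque'])
E
```

```text
10.7833 [ 5.12300088e+02 -1.13989649e-01  7.14275196e+01] [3.14145478e+00 1.06475915e-03 1.42444416e+00] 0.12938044129623402 [-2.25164287 -5.18816916  4.50696808] [-0.87358558  0.27152261 -0.00871352]
```

>>> servo_tool:
  series: [0, -0.0006, 0, -3, 0, 0, 0, -3, 0, 0, 0, -3, 0, 0, 0, -3, 0, 0, 0, -3, 0, 0, 0, 0, 0, 0, 0, 0, 0, 0, 0, 0]

```text
clock: 11.45
eef_pos: [512.4, 0.1, 71.4]
tcp_rot: [3.141, -0.0, 1.163]
contact_force: [-2.0, -0.6, 5.9]
opening: 0.128
```

```bash
cat > s.py <<'E'
from h import *
s=sense();print(s['clock'],s['eef_pos'].round(2),"yaw",np.degrees(s['tcp_rot'][2]).round(2),s['opening'].round(4),s['contact_force'].round(2),s['wrist_torque'].round(3),"j6",np.round(s['joint_efforts'][5],3))
E
python3 s.py
```

```text
Traceback (most recent call last):
  File "s.py", line 2, in <module>
    s=sense();print(s['clock'],s['eef_pos'].round(2),"yaw",np.degrees(s['tcp_rot'][2]).round(2),s['opening'].round(4),s['contact_force'].round(2),s['wrist_torque'].round(3),"j6",np.round(s['joint_efforts'][5],3))
                                                                                                ^^^^^^^^^^^^^^^^^^
AttributeError: 'float' object has no attribute 'round'
```

```bash
sed -i "s/s\['opening'\].round(4)/round(s['opening'],4)/" s.py; python3 s.py
```

```text
11.45 [5.1241e+02 9.0000e-02 7.1440e+01] yaw 66.66 0.1283 [-1.96 -0.56  5.9 ] [ 0.093  0.312 -0.269] j6 -0.24
```

>>> servo_tool:
  series: [0, 0, 0, -3, 0, 0, 0, -3, 0, 0, 0, -3, 0, 0, 0, -3, 0, 0, 0, 0, 0, 0, 0, 0, 0, 0, 0, 0]

```text
clock: 12.03
eef_pos: [512.6, 0.3, 71.5]
tcp_rot: [3.141, -0.001, 0.954]
contact_force: [-1.5, 1.4, 5.7]
opening: 0.127
```

```bash
python3 s.py
```

```text
12.0333 [5.1256e+02 2.8000e-01 7.1450e+01] yaw 54.66 0.1265 [-1.5   1.39  5.68] [ 0.364  0.127 -0.2  ] j6 -0.161
```

>>> servo_tool:
  series: [0, 0, 0, -3, 0, 0, 0, -2, 0, 0, 0, -1, 0, 0, 0, -1, 0, 0, 0, -1]

```text
clock: 12.45
eef_pos: [512.6, 0.4, 71.4]
tcp_rot: [3.141, -0.001, 0.814]
contact_force: [-1.1, 2.4, 5.8]
opening: 0.13
```

```bash
python3 s.py
```

```text
12.45 [5.1263e+02 3.7000e-01 7.1420e+01] yaw 46.66 0.1298 [-1.14  2.38  5.81] [0.587 0.061 0.273] j6 -0.054
```

>>> servo_tool:
  series: [0, 0, 0, -3, 0, 0, 0, -1, 0, 0, 0, -1, 0, 0, 0, -1, 0, 0, 0, -1]

```text
clock: 12.87
eef_pos: [512.7, 0.5, 71.4]
tcp_rot: [3.141, -0.001, 0.692]
contact_force: [0.1, 2.5, 5.5]
opening: 0.132
```

```bash
python3 s.py
```

```text
12.8667 [5.1273e+02 4.7000e-01 7.1410e+01] yaw 39.66 0.1319 [0.09 2.46 5.5 ] [0.661 0.045 0.27 ] j6 -0.064
```

>>> servo_tool:
  series: [0, 0, 0, -1, 0, 0, 0, -1, 0, 0, 0, -1, 0, 0, 0, -1]

```text
clock: 13.2
eef_pos: [512.8, 0.5, 71.4]
tcp_rot: [3.142, -0.001, 0.622]
contact_force: [-0.5, 3.7, 6.1]
opening: 0.13
```

```bash
python3 s.py
```

```text
13.2 [5.128e+02 5.000e-01 7.142e+01] yaw 35.64 0.1298 [-0.48  3.7   6.1 ] [ 0.753 -0.046  0.319] j6 -0.059
```

>>> servo_tool:
  series: [0, 0.0005, 0, -1, 0, 0, 0, -1, 0, 0, 0, -1, 0, 0, 0, -1, 0, 0, 0, -1, 0, 0, 0, -1]

```text
clock: 13.7
eef_pos: [512.9, 0.6, 71.4]
tcp_rot: [3.141, -0.001, 0.517]
contact_force: [-0.3, 2.5, 5.6]
opening: 0.13
```

```bash
python3 s.py
```

```text
13.7 [512.94   0.57  71.43] yaw 29.62 0.1302 [-0.33  2.47  5.55] [ 0.36  -0.134  0.296] j6 -0.004
```

>>> servo_tool:
  series: [0, 0, 0, -1, 0, 0, 0, -1, 0, 0, 0, -1]

```text
clock: 13.95
eef_pos: [513.0, 0.6, 71.4]
tcp_rot: [3.141, -0.001, 0.464]
contact_force: [0.6, 1.8, 4.7]
opening: 0.127
```

```bash
python3 s.py
```

```text
13.95 [513.02   0.62  71.45] yaw 26.61 0.127 [0.57 1.79 4.75] [ 0.393 -0.146  0.299] j6 -0.073
```

>>> servo_tool:
  series: [0, 0, 0, -1, 0, 0, 0, -1, 0, 0, 0, -1]

```text
clock: 14.2
eef_pos: [513.1, 0.6, 71.4]
tcp_rot: [3.141, -0.001, 0.412]
contact_force: [0.1, 2.6, 5.3]
opening: 0.126
```

```bash
python3 s.py
```

```text
14.2 [513.05   0.64  71.45] yaw 23.59 0.1264 [0.14 2.56 5.26] [ 0.502 -0.174  0.288] j6 -0.049
```

>>> servo_tool:
  series: [0, 0, 0, -1, 0, 0, 0, -1, 0, 0, 0, -1]

```text
clock: 14.45
eef_pos: [513.1, 0.7, 71.4]
tcp_rot: [3.141, -0.001, 0.359]
contact_force: [0.6, 2.0, 4.5]
opening: 0.126
```

```bash
python3 s.py
```

```text
14.45 [513.11   0.67  71.44] yaw 20.58 0.1263 [0.56 2.   4.53] [ 0.483 -0.219  0.347] j6 0.025
```

>>> servo_tool:
  series: [0, 0, 0, -1, 0, 0, 0, -1]

```text
clock: 14.62
eef_pos: [513.1, 0.7, 71.5]
tcp_rot: [3.141, -0.002, 0.324]
contact_force: [1.2, 2.8, 5.3]
opening: 0.126
```

```bash
python3 s.py
```

```text
14.6167 [513.15   0.66  71.45] yaw 18.58 0.1263 [1.22 2.78 5.26] [ 0.454 -0.251  0.469] j6 0.068
```

>>> servo_tool:
  series: [0, 0, 0, -1, 0, 0, 0, -1]

```text
clock: 14.78
eef_pos: [513.2, 0.7, 71.5]
tcp_rot: [3.141, -0.002, 0.289]
contact_force: [1.4, 3.3, 4.6]
opening: 0.129
```

```bash
python3 s.py
```

```text
14.7833 [513.2    0.68  71.45] yaw 16.58 0.1294 [1.36 3.32 4.61] [ 0.498 -0.36   0.467] j6 0.106
```

>>> servo_tool:
  series: [0, 0, 0, -0.2]

```text
clock: 14.87
eef_pos: [513.2, 0.7, 71.4]
tcp_rot: [3.141, -0.002, 0.286]
contact_force: [1.8, 3.4, 4.4]
opening: 0.13
```

```bash
python3 s.py
```

```text
14.8667 [513.17   0.66  71.42] yaw 16.37 0.1299 [1.77 3.44 4.4 ] [ 0.535 -0.409  0.496] j6 0.646
```

>>> servo_tool:
  series: [0, 0, 0, -0.2]

```text
clock: 14.95
eef_pos: [513.2, 0.7, 71.4]
tcp_rot: [3.141, -0.002, 0.283]
contact_force: [0.6, 2.6, 5.3]
opening: 0.128
```

```bash
python3 s.py
```

```text
14.95 [513.2    0.66  71.44] yaw 16.21 0.1277 [0.64 2.65 5.33] [ 0.528 -0.369  0.457] j6 0.458
```

While turning freely the torque averaged 0.29 N m. It now averages about 0.47, so the jaw is pressing with about 13 N. Releasing and backing off upward.

>>> servo_tool:
  series: [0, 0, 0, 0, 0, 0, 0, 0, 0, 0, 0, 0, 0, 0, 0, 0, 0, 0, 0, 0]
  gripper: 0.046

```text
clock: 15.37
eef_pos: [512.0, 0.4, 70.9]
tcp_rot: [-3.141, 0.001, 0.282]
contact_force: [0.6, 0.6, -0.4]
opening: 0.534
```

>>> servo_tool:
  series: [0, 0, 0.01, 0, 0, 0, 0.02, 0, 0, 0, 0.03, 0, 0, 0, 0.03, 0, 0, 0, 0, 0, 0, 0, 0, 0, 0, 0, 0, 0]

```text
clock: 15.95
eef_pos: [512.1, 0.5, 161.3]
tcp_rot: [3.142, -0.0, 0.283]
contact_force: [0.3, 0.3, -0.2]
opening: 0.539
```

```bash
python3 s.py; python3 - <<'E'
from h import *
c=calibration("wrist")
im=grab_frame("wrist");cv2.imwrite("pics/w8.png",im)
import pickle;pickle.dump(c,open("c8.pkl","wb"))
cv2.imwrite("pics/w8b.png",cv2.resize(im,(800,600),interpolation=cv2.INTER_CUBIC))
E
```

```text
15.95 [512.09   0.55 161.27] yaw 16.19 0.5391 [ 0.3   0.29 -0.19] [-0.036  0.03  -0.02 ] j6 0.0
```

View pics/w8b.png

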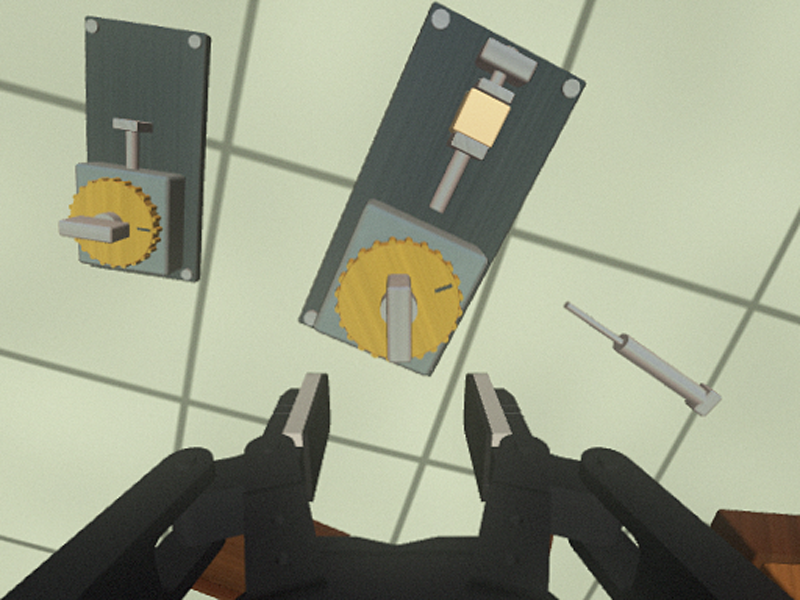

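The cube is square between jaw and pad at (483,118), and the ring mark is at (444,288). Next I'll check the mark's position numerically and hand in.

```bash
python3 - <<'E'
from h import *
import pickle;c=pickle.load(open("c8.pkl","rb"));k=512/800
print("mark",plane(c,[np.array((444,288))*k-.2],60))
m=plane(c,[np.array((483,118))*k],36)[0,:2];a=np.radians(-8.35);R=np.array([[np.cos(a),-np.sin(a)],[np.sin(a),np.cos(a)]])
print("cube jig",(m-[520.4,48.7])@R)
sign_off()
E
```

```text
mark [[534.07694003  15.97978077  60.        ]]
cube jig [ 0.60634651 58.59473244]
the job is handed in; nothing more can be done
```

I took the bone cube from the tray, stood it in the nest of the middle-sized jig and let go. I then turned the bar knob about 65° clockwise, released it, backed the arm off, and handed the job in at about 16 s.

**Grip force:** the knob turned freely at about 0.29 N m. At the end it averaged about 0.47 N m, which puts the jaw at about 13 N. The readings scatter by about ±0.02 N m, so the true force is probably 11–15 N. I have no direct jaw force reading. I did not check it again after letting go and relied on the knob's friction to hold it.

**Ring mark:** it measured (534.1, 16.0) at the end. Two earlier views gave (533.9, 15.6) and (533.4, 15.8), so it moved less than 1 mm, which is within camera accuracy.

**Cube:** the last picture shows it square between jaw and pad, about 0.6 mm off the jig's middle line. I judged its tilt only by eye.

**Robot:** it ended clear of everything, with contact force near zero.

**One disagreement:** my estimates of the jig's position along its length (plate edges, jaw face and knob axis) differed by about 2 mm. I set the cube down near the middle of the gap, with roughly 4–5 mm to the jaw, so this should not matter. I did not re-measure the dice or the other bystanders, but nothing I did came near them except the cube grasp in the tray.

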